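Hold the garage door's key switch on

ROBOT

A 7-joint arm with a two-finger parallel gripper is mounted at the origin on the work surface. World frame = base frame: x ahead of the robot, y to its left, z up, the work surface at z = 0. Lengths are in m, angles in rad, forces in N, time in s.
With the tool pointing down it reaches from about 0.425 to 0.875 m from the base axis. Payload 4.7 kg.
Tool frame: the origin (TCP) lies on the centre line of the jaws, within the pads' length; the fingertips stand 8 mm ahead of it and the grasp point (between the pads) lies 11 mm behind it; z points along the fingers, y is the direction in which the jaws open and shut (so a half turn about z gives the same grasp; the last joint's range is limited). The gripper opens to 87 mm and grips with 3 to 60 N. Pads are 19 mm wide; open, the fingers measure 117 mm over their backs; the gripper's body (75 mm by 190 mm) begins 51 mm behind the grasp point.
Start: joints at [-1.207, 0.321, -0.07, 1.45, 0.023, 1.371, -0.057], TCP at [0.223, 0.611, 0.231] pointing down, gripper open.
Joint ranges: [-2.86, 2.86], [-0.3, 2.09], [-1.38, 1.24], [0.06, 2.45], [-1.56, 4.7], [0.09, 2.05], [-2.69, 2.69]. Speed limits (rad/s): [2.57, 2.57, 3.14, 3.14, 3.14, 3.14, 3.14].

INTERFACE

Orientations are given as a rotation vector (axis times angle).
In Python, from bench import ctrl, cams, workorder gives the robot as it stands. The module is installed in compiled form; this text tells all that it offers.
- The arm moves only by the tool carry_out, never from a script. Its argument "rows" is a list of rows, each an object with "offset": the shift along the tool's x, y, z in m, a list of three; "rot": the turn, a rotation vector about the tool's x, y, z in degrees, a list of three; "gripper": the opening, from 0 (shut) to 1 (fully open). In form: [{"offset": [dx, dy, dz], "rot": [rx, ry, rz], "gripper": gripper}, ...]. A call has 1 to 10 rows; each row shifts and turns the commanded pose from where the row before left it, along the tool's axes as they then stand; what a row does not reach is not made up. A row lasts 1/8 s, in which the tool goes at most 62.5 mm and 10.7 degrees, less where a joint would pass 70% of its speed; a pose out of reach is approached as far as the arm can. A call is refused whole if a number of a shift passes 0.0625 or a number of a turn 10.7, either way. A call with a gripper value outside its range is refused whole. The fingers move at their own pace and stop on an object; "grip_force" is the grip in N (left out, the last holds). Time passes only in rows, so rows that do not move let the fingers close. It gives the time, the measured TCP pose, the force and the opening at its end, in the units of the state.
- ctrl.get_state(): the state, without advancing time (a new reading comes with each control period).
- cams.get_image(name): name is "scene" or "side" or "wrist"; returns a dict with "img" (420x560x3 uint8, red, green, blue), "vfov" (degrees; the focal length in pixels is half the picture's height over the tangent of half this angle, whatever the lens; pixels are square), "cx", "cy" (the principal point, pixels), "R" (3x3) and "t" (3): a world point X has camera coordinates R X + t. Camera axes: x right, y down, z forward; pixel columns grow to the right and rows downward; lengths in m; the calibration is good to about 2 mm. A picture is of the moment at which its call begins. There is no depth.
- workorder.close_job(): hands the job in, once; it reports no verdict.
The state is a dict: "time": time; "joint_positions": joint angles; "qd": joint speeds; "joint_torque": joint torques, N m; "position": TCP position; "tool_rot": TCP orientation; "ft_force": force on the tool from outside, world axes, zero at the start; "torque": the same for the moment, N m; "grip_width": opening from 0.0 (shut) to 1.0 (fully open).
Only numpy, scipy, OpenCV 4.12 (cv2) and the standard library are available. Lean on these libraries where they do the work, as an engineer would, in place of code of your own. Each camera call takes 0.05 s, during which the arm holds its last target.

TASK

Test the garage door's controls on the bench: turn the isolator's bar handle a quarter turn clockwise from off to on, then take the key with the rectangular head from the wooden block and work its blade fully home in the key switch, past the sticky pins. Turn the key a quarter turn clockwise to its stop and finish holding it there, still gripped, against the return spring. Leave the round-headed key, the jar and the screwdriver where they are.

Things in the scene. Friction and masses are not known exactly. Their poses are not given: they have to be found in the camera images.
- isolator: Fixed grey box 110 x 110 mm, 70 mm high, standing on the bench, origin at the centre of its underside; a grey bar handle on its top turns about a vertical axis through its centre.
- iso_grip (a point): The isolator's bar handle: point on its turning axis, 105 mm above the bench and 24 mm above the handle's 56 mm round foot. The bar is 64 mm long (this frame's x), 14 mm thick (y) and its top is 14 mm above this point; z is up. The frame turns with the handle.
- iso_handle (a joint): Angle of the isolator handle: 0 is off (as it starts), 1.571 is on; it grows clockwise seen from above. A spring detent pulls it to the nearer of the two ends (at most about 0.1 N m); past half way it snaps on by itself.
- key_grip (a point): Key to use, standing blade down in a slot of the wooden block: centre of its black rectangular head, 36 mm wide (this frame's y), 12 mm thick (x), 32 mm high; z up. Below is a neck 20 mm (y) x 12 mm, 14 mm high; its underside, the shoulder, 30 mm below this point, rests on the block's top. It works either way round. About 60 g.
- key_tip (a point): End of the key's blade, 60 mm below the head's centre; same axes. The flat steel blade is 14 mm wide (y), 5 mm thick (x) and 30 mm long from shoulder to tip, thinning over its last 3 mm.
- keyblock: Fixed wooden block 50 mm (x) by 130 mm (y), 42 mm high, origin at the centre of its underside. Two slots in its top, 40 mm either side of the centre along y, each 7 mm (x) by 16 mm (y) and 34 mm deep: one holds the key to use, the other the round-headed key.
- keyswitch: Fixed aluminium box 90 x 90 mm, 60 mm high, origin at the centre of its underside; a brass plug in its top, with the keyway, turns about a vertical axis through its centre.
- plug_face (a point): Middle of the keyway's mouth on the plug's face, 62 mm above the bench; z up; turns with the plug. The keyway is a slot 16 mm long along this x, 7 mm wide along y, 36 mm deep, its mouth bevelled 2.5 mm; the key's wide side lies along this x. Home: shoulder on the face, head centre 30 mm above this point. Springy side pins at 9 and 22 mm depth give a few newtons.
- pin_stop (a point): Top of a sticky flat-topped pin inside, at the keyway's +x end, 14 mm below the face: it stops the blade dead. To free it: push in until it stops (10 to 15 N is plenty), ease off the push, turn the key clockwise until the plug has turned 0.2 to 0.35 rad (the blade has about 0.15 rad of play before the plug follows), and push on, turned like that, until home.
- plug (a joint): Angle of the key switch's plug: 0 as it starts (the spring brings it back when let go), 1.571 at the quarter-turn stop; it grows clockwise seen from above. Return spring 0.03 N m at 0, 0.11 N m at the stop. Because of the blade's play the key must be turned about 0.15 rad farther than the plug.
- round_key_grip (a point): Bystander: another key, standing in the block's other slot; like the key to use but with a round flat black head 32 mm in diameter, 10 mm thick; this point is the head's centre. Leave it alone.
- jar: Bystander: closed glass jar, 60 mm in diameter, 80 mm high, origin at the centre of its underside. Leave it alone.
- screwdriver: Bystander: screwdriver 190 mm long lying on the bench near the robot. Leave it alone.
Things that resemble listed ones, but are neither listed nor needed, are in the scene too. What is shaped like the keyswitch but black is not meant. There is more than one size of the isolator; the job needs the larger.

How it is judged:
On the way, in this order (a step that is already met when the one before it is completed fails the run):
1. the isolator handle is turned to on (value of joint iso_handle above 1.4 rad), for 0.2 s.
2. the key is fully home in the key switch, before the quarter turn (z of key_grip in the frame of plug_face below 0.0335 m and horizontal distance between key_grip and plug_face below 0.007 m and value of joint plug below 0.9 rad), for 0.1 s.
3. the key is turned a quarter to the stop (value of joint plug above 1.42 rad and z of key_grip in the frame of plug_face below 0.0345 m), for 0.2 s.
At the end, for the whole second after the job is handed in: The isolator is on (within 0.17 rad of its end), the key is home in the plug (shoulder within 4.5 mm of the face, head centred within 7 mm, upright within 0.2 rad), the plug is turned to within 0.15 rad of the quarter-turn stop, and the fingers still grip the key (over 2 N) (all of step 3 and value of joint iso_handle above 1.4 rad and horizontal distance between key_grip and plug_face below 0.007 m and angle between key_grip's own z axis and vertical below 0.2 rad and contact force between the fingers and key above 2 N); the arm keeps its last pose, push and grip.
It fails at once if the round-headed key was moved (distance of round_key_grip from where it was at the start of the episode above 0.02 m).
It fails at once if the jar was moved (distance of jar from where it was at the start of the episode above 0.03 m).
It fails at once if the screwdriver was moved (distance of screwdriver from where it was at the start of the episode above 0.03 m).
It also fails if it takes over 67 s, if anything falls off the work surface, if the arm or the gripper's body presses on something with over 40 N, if the wrist force passes 120 N, or if a joint passes its speed limit or range.

## Working session

There is one attempt and no reset: what is moved stays moved. The work goes in short steps, Python scripts to look and compute and a tool call to move; the robot and the scene stay as the last step left them, time stands still between calls to the robot, and variables do not carry over. Pictures are saved under pics/ and viewed, and the job is handed in when it is done.

Besides the shell and the picture viewer there is one more tool, called after "Request:" as a command line: name --argument value ..., lists and objects as JSON in quotes. carry_out: Moves the arm, as the interface text tells. Its arguments: {"type":"object","properties":{"rows":{"type":"array"},"grip_force":{"type":"number"}},"required":["rows"]}

```bash
mkdir -p pics; cat > h.py <<'E'
import numpy as np, cv2
from bench import ctrl, cams, workorder
def snap(n,f):
    d=cams.get_image(n); cv2.imwrite('pics/'+f,cv2.cvtColor(d['img'],cv2.COLOR_RGB2BGR)); 
    np.save('pics/'+f[:-4]+'.npy',d,allow_pickle=True); return d
def load(f): return np.load('pics/'+f+'.npy',allow_pickle=True).item()
def ray(d,u,v):
    f=d['img'].shape[0]/2/np.tan(np.radians(d['vfov'])/2)
    r=np.array([(u-d['cx'])/f,(v-d['cy'])/f,1.]); R=np.array(d['R']);t=np.array(d['t'])
    return -R.T@t, R.T@r
def onz(d,u,v,z):
    o,r=ray(d,u,v); return o+r*(z-o[2])/r[2]
def proj(d,X):
    f=d['img'].shape[0]/2/np.tan(np.radians(d['vfov'])/2)
    c=np.array(d['R'])@np.array(X,float)+np.array(d['t']); return np.array([d['cx']+f*c[0]/c[2],d['cy']+f*c[1]/c[2]])
def tri(*L):
    A=np.zeros((3,3));b=np.zeros(3)
    for d,u,v in L:
        o,r=ray(d,u,v); r=r/np.linalg.norm(r);P=np.eye(3)-np.outer(r,r);A+=P;b+=P@o
    return np.linalg.solve(A,b)
E
python3 - <<'E'
from h import *
for n in ('scene','side','wrist'):
    d=snap(n,n+'0.png'); print(n,d['vfov'],d['cx'],d['cy'],-np.array(d['R']).T@d['t'])
print(ctrl.get_state())
E
```

```text
scene 50.97562974271061 275.82755682673917 211.64513986007205 [1.03821975 0.08871211 0.71544592]
side 45.72814372497676 271.29634856201204 211.0168618210777 [ 0.04085379 -0.72587923  0.90400269]
wrist 67.05943689762113 278.0532805871406 215.01832217121057 [0.15492944 0.63567409 0.38345683]
{'time': 0.15, 'joint_positions': array([-1.20693218,  0.32170087, -0.07008028,  1.4513677 ,  0.02261427,
        1.37078926, -0.05690311]), 'qd': array([ 0.00017476, -0.00196733,  0.00041096, -0.00397162,  0.00192678,
       -0.00103147, -0.00131349]), 'joint_torque': array([-2.95127384e-04, -4.91803765e+01, -4.04813904e-01, -3.12875998e+01,
       -6.39289920e-02,  4.06199321e-02,  1.32571872e-04]), 'position': array([0.22265515, 0.61025876, 0.22969504]), 'tool_rot': array([-5.46554386e-01, -3.09352188e+00,  2.30914599e-03]), 'ft_force': array([-0.36274863, -0.38411756,  0.64857856]), 'torque': array([-0.07020016,  0.01515791, -0.02836655]), 'grip_width': 1.0013478145659238}
```

View pics/scene0.png

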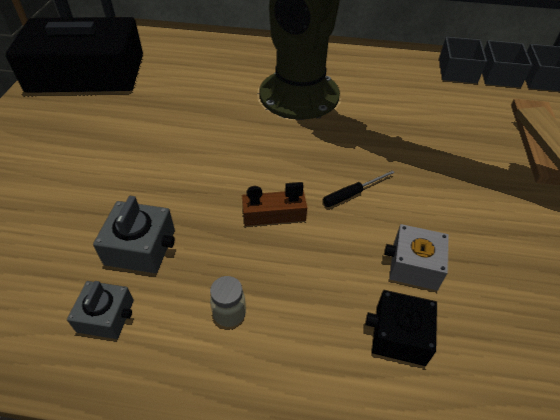

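View pics/side0.png

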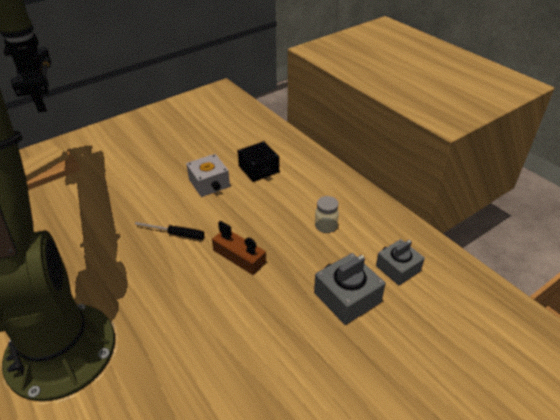

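View pics/wrist0.png

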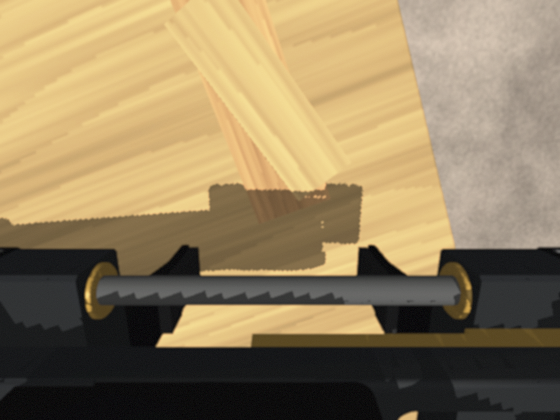

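Scene shows the large isolator at (135,235), the key block at (275,207) with the rectangular head at (294,191), and the aluminium keyswitch at (418,255) with its plug at (423,247). In the side view they are at (349,285), (239,250; head 225,231) and (208,172). I'll zoom in next.

```bash
python3 - <<'E'
from h import *
def crop(f,x,y,w,h,s):
    i=cv2.imread('pics/'+f+'.png')[y:y+h,x:x+w]; i=cv2.convertScaleAbs(i,alpha=1.6,beta=20); return cv2.resize(i,(400,300),interpolation=cv2.INTER_CUBIC)
a=[crop('scene0',90,190,100,75,4),crop('scene0',235,170,80,60,5)]
b=[crop('side0',305,245,100,75,4),crop('side0',200,215,80,60,5)]
cv2.imwrite('pics/z1.png',np.vstack([np.hstack(a),np.hstack(b)]))
c=[crop('scene0',375,220,80,60,5),crop('side0',175,145,80,60,5)]
cv2.imwrite('pics/z2.png',np.hstack(c))
S=load('scene0');D=load('side0')
print('iso',tri((S,131,222),(D,349,272)),'sw',tri((S,423,247),(D,207,167)),'key',tri((S,294,191),(D,225,231)), 'rk',tri((S,255,193),(D,251,246)))
print('jar',onz(S,227,288,.08),onz(D,327,204,.08))
E
```

```text
iso [ 0.57064705 -0.24584395  0.08183434] sw [0.52522238 0.29000605 0.05879566] key [0.42937842 0.03813141 0.06459461] rk [ 0.450452   -0.03959145  0.06603605]
jar [ 0.67824317 -0.04126161  0.08      ] [ 0.67572139 -0.04774155  0.08      ]
```

View pics/z1.png

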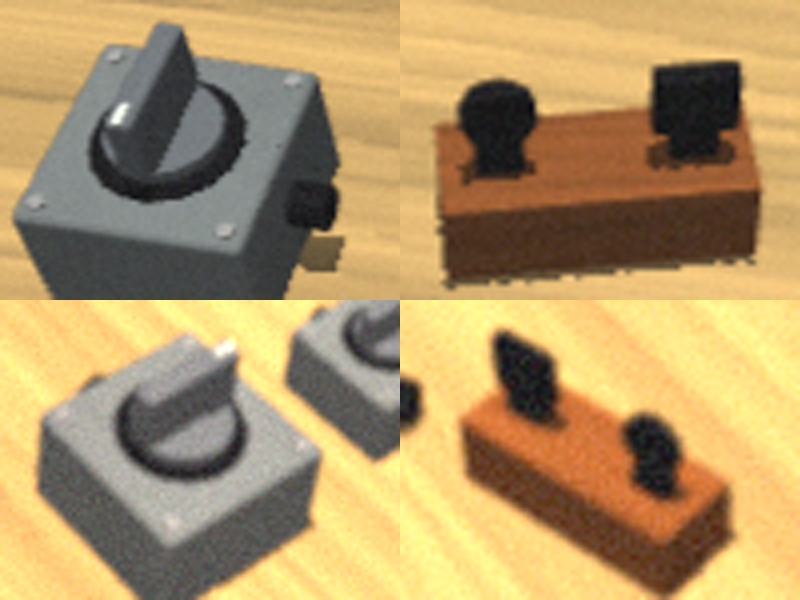

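View pics/z2.png

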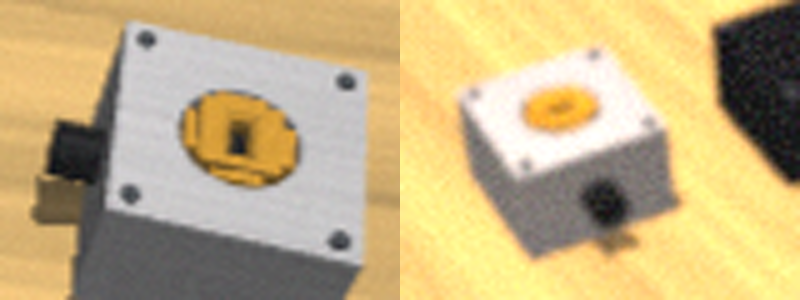

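```bash
cat >> h.py <<'E'
from scipy.spatial.transform import Rotation as Ro
def pose():
    s=ctrl.get_state(); return np.array(s['position']),Ro.from_rotvec(s['tool_rot']).as_matrix(),s
def plan(p,jaw=None,cur=None):
    """world target p, jaw (tool y) direction angle deg (mod 180); prints tool-frame total offset for a sequence with equal rows (rotation first applied each row)"""
    P,R,s=pose()
    d=np.array(p)-P
    yaw=np.degrees(np.arctan2(R[1,1],R[0,1]))
    dy=0 if jaw is None else (jaw-yaw+90)%180-90
    # tool z points down: turning +a about tool z changes world yaw by -a
    rz=-dy
    print('P',P.round(4),'jaw',round(yaw,2),'tilt',np.degrees(np.arccos(-R[2,2])).round(2),'j7',s['joint_positions'][6].round(3),'F',np.round(s['ft_force'],2),'t',round(s['time'],2),'g',round(s['grip_width'],3))
    print('tool offset',(R.T@d).round(4),'rz',round(rz,2))
    # residual tilt fix
    return R.T@d,rz
E
python3 - <<'E'
from h import *
P,R,s=pose();print(R.round(3))
d=load('wrist0');C=-np.array(d['R']).T@d['t'];print('cam in tool',R.T@(C-P), 'cam z in tool',R.T@np.array(d['R'])[2])
plan([.47,.3,.25])
E
```

```text
[[-0.939  0.343 -0.   ]
 [ 0.343  0.939 -0.001]
 [-0.    -0.001 -1.   ]]
cam in tool [ 0.07231915  0.00044306 -0.15376978] cam z in tool [-0.26221445 -0.00141497  0.96500859]
P [0.2227 0.6103 0.2297] jaw 69.96 tilt 0.08 j7 -0.057 F [-0.36 -0.38  0.65] t 0.15 g 1.001
tool offset [-0.3387 -0.2068 -0.02  ] rz 0
```

Request:
carry_out --rows '[{"offset":[-0.0394,-0.0197,-0.002],"rot":[0,0,0],"gripper":1},{"offset":[-0.0394,-0.0197,-0.002],"rot":[0,0,0],"gripper":1},{"offset":[-0.0394,-0.0197,-0.002],"rot":[0,0,0],"gripper":1},{"offset":[-0.0394,-0.0197,-0.002],"rot":[0,0,0],"gripper":1},{"offset":[-0.0394,-0.0197,-0.002],"rot":[0,0,0],"gripper":1},{"offset":[-0.0394,-0.0197,-0.002],"rot":[0,0,0],"gripper":1},{"offset":[-0.0394,-0.0197,-0.002],"rot":[0,0,0],"gripper":1},{"offset":[-0.0394,-0.0197,-0.002],"rot":[0,0,0],"gripper":1},{"offset":[-0.0394,-0.0197,-0.002],"rot":[0,0,0],"gripper":1},{"offset":[-0.0394,-0.0197,-0.002],"rot":[0,0,0],"gripper":1}]'

```text
time: 1.4
position: [0.5261, 0.2894, 0.2504]
tool_rot: [-0.546, -3.093, 0.0]
ft_force: [0.2, -0.5, -0.6]
grip_width: 1.002
```

Request:
carry_out --rows '[{"offset":[0,0,0],"rot":[0,0,0],"gripper":1},{"offset":[0,0,0],"rot":[0,0,0],"gripper":1}]'

```text
time: 1.65
position: [0.5248, 0.2911, 0.2502]
tool_rot: [-0.546, -3.093, -0.0]
ft_force: [0.0, -0.8, -0.3]
grip_width: 0.996
```

```bash
python3 - <<'E'
from h import *
d=snap('wrist','sw1.png'); print(pose()[2]['joint_positions'].round(3)); plan([.525,-.1,.25]); print(proj(d,[.525,.29,.06]))
E
```

```text
[-0.72   0.205  0.197  1.56  -0.041  1.381  0.704]
P [0.5244 0.2918 0.2503] jaw 70.07 tilt 0.06 j7 0.704 F [-0.85  0.29 -0.77] t 1.7 g 0.999
tool offset [-1.342e-01 -3.681e-01  1.000e-04] rz 0
[277.09803659 197.2467    ]
```

View pics/sw1.png

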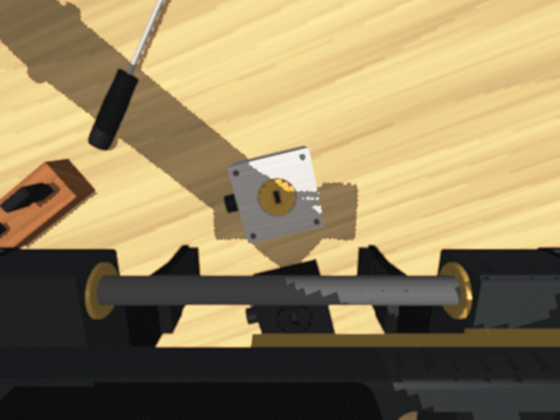

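The wrist view shows the switch with its plug at about (277,197). The key block is at the left edge and the screwdriver at (115,110).

```bash
python3 - <<'E'
from h import *
i=cv2.imread('pics/sw1.png')[140:250,215:335]; cv2.imwrite('pics/sw1z.png',cv2.resize(i,None,fx=6,fy=5.4545,interpolation=cv2.INTER_CUBIC)[:600,:720])
g=cv2.imread('pics/sw1.png'); hsv=cv2.cvtColor(g,cv2.COLOR_BGR2HSV)
print(hsv[197,270],hsv[197,277],hsv[197,262])
E
```

```text
[ 19 161 133] [90 24 21] [ 19 161 136]
```

View pics/sw1z.png

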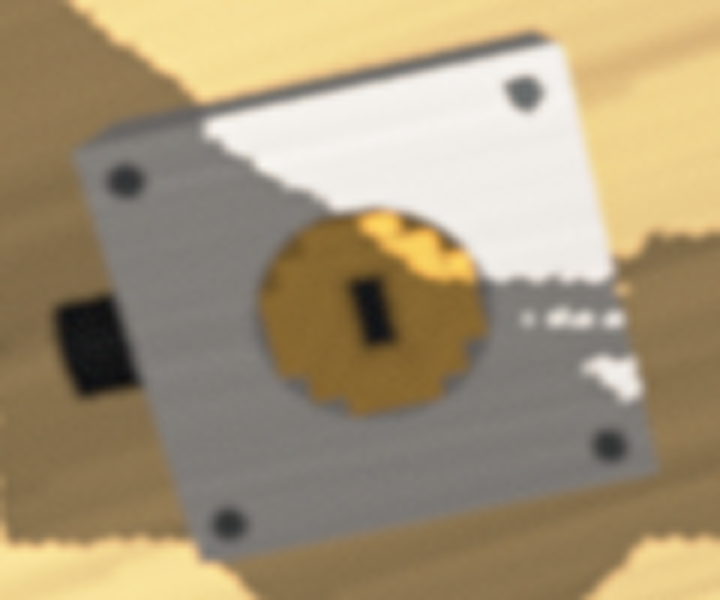

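Request:
carry_out --rows '[{"offset":[-0.0134,-0.0368,0],"rot":[0,0,0],"gripper":1},{"offset":[-0.0134,-0.0368,0],"rot":[0,0,0],"gripper":1},{"offset":[-0.0134,-0.0368,0],"rot":[0,0,0],"gripper":1},{"offset":[-0.0134,-0.0368,0],"rot":[0,0,0],"gripper":1},{"offset":[-0.0134,-0.0368,0],"rot":[0,0,0],"gripper":1},{"offset":[-0.0134,-0.0368,0],"rot":[0,0,0],"gripper":1},{"offset":[0,0,0],"rot":[0,0,0],"gripper":1},{"offset":[0,0,0],"rot":[0,0,0],"gripper":1}]'

```text
time: 2.7
position: [0.5249, 0.0576, 0.2506]
tool_rot: [-0.543, -3.094, -0.002]
ft_force: [0.3, -0.2, 0.2]
grip_width: 1.0
```

```bash
python3 - <<'E'
from h import *
d=snap('wrist','kb1.png'); print(pose()[2]['joint_positions'].round(3)); plan([.57,-.246,.25],25); 
E
```

```text
[-0.501  0.046  0.355  1.735 -0.017  1.363  1.081]
P [0.525  0.0579 0.2505] jaw 70.15 tilt 0.05 j7 1.081 F [ 0.33  0.17 -0.15] t 2.75 g 0.999
tool offset [-1.455e-01 -2.706e-01  2.000e-04] rz 45.15
```

View pics/kb1.png

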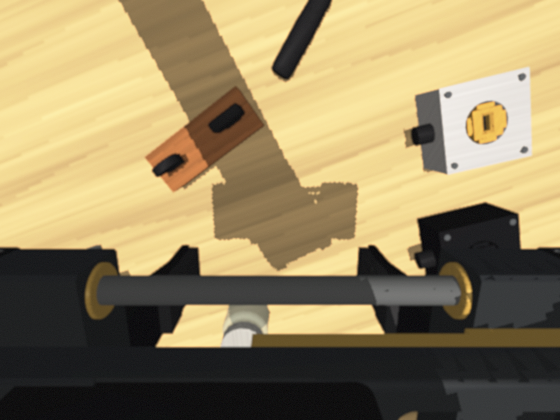

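```bash
python3 - <<'E'
from h import *
S=load('scene0');D=load('side0')
for d,a,b in ((S,(119.5,218),(132.5,196)),(D,(362,257.5),(341,269))):
    p=onz(d,*a,.119);q=onz(d,*b,.119);print(p,q,(p+q)/2,np.linalg.norm(p-q),np.degrees(np.arctan2(*(q-p)[1::-1])))
W=load('sw1')
print('plug',onz(W,215+374/6,140+311/5.4545,.062))
a=onz(W,215+364/6,140+280/5.4545,.062);b=onz(W,215+381/6,140+345/5.4545,.062);print(a,b,np.degrees(np.arctan2(*(b-a)[1::-1])),np.linalg.norm(b-a))
# screws
for u,v in ((126,181),(523,93),(609,445),(229,523)): print(onz(W,215+u/6,140+v/5.4545,.06))
E
```

```text
[ 0.59340314 -0.25000855  0.119     ] [ 0.53996966 -0.2464755   0.119     ] [ 0.5666864  -0.24824202  0.119     ] 0.053550158899681635 176.2170775266774
[ 0.59485643 -0.25325901  0.119     ] [ 0.53831863 -0.25090412  0.119     ] [ 0.56658753 -0.25208157  0.119     ] 0.05658681779865894 177.61492114608387
plug [0.5244523  0.29048477 0.062     ]
[0.51785551 0.29094829 0.062     ] [0.53150968 0.28928321 0.062     ] -6.952700612839064 0.013755322828981417
[0.48466402 0.25720114 0.06      ]
[0.49289733 0.33033698 0.06      ]
[0.56663973 0.32223969 0.06      ]
[0.55804242 0.24874096 0.06      ]
```

```bash
python3 - <<'E'
from h import *
plan([.567,-.250,.25],87); 
E
```

```text
P [0.525  0.0579 0.2505] jaw 70.15 tilt 0.05 j7 1.081 F [ 0.33  0.17 -0.15] t 2.75 g 0.999
tool offset [-1.441e-01 -2.754e-01  2.000e-04] rz -16.85
```

Request:
carry_out --rows '[{"offset":[-0.018,-0.0344,0],"rot":[0,0,0],"gripper":1},{"offset":[-0.018,-0.0344,0],"rot":[0,0,0],"gripper":1},{"offset":[-0.018,-0.0344,0],"rot":[0,0,0],"gripper":1},{"offset":[-0.018,-0.0344,0],"rot":[0,0,0],"gripper":1},{"offset":[-0.018,-0.0344,0],"rot":[0,0,0],"gripper":1},{"offset":[-0.018,-0.0344,0],"rot":[0,0,0],"gripper":1},{"offset":[-0.018,-0.0344,0],"rot":[0,0,-8.4],"gripper":1},{"offset":[-0.0215,-0.032,0],"rot":[0,0,-8.4],"gripper":1},{"offset":[0,0,0],"rot":[0,0,0],"gripper":1},{"offset":[0,0,0],"rot":[0,0,0],"gripper":1}]'

```text
time: 4.0
position: [0.5764, -0.2472, 0.2499]
tool_rot: [-0.086, -3.14, -0.002]
ft_force: [0.1, 0.0, -0.2]
grip_width: 1.003
```

```bash
python3 - <<'E'
from h import *
d=snap('wrist','iso1.png'); print(pose()[2]['joint_positions'].round(3)); plan([.567,-.250,.25],87); print(proj(d,[.567,-.25,.119]))
i=cv2.imread('pics/iso1.png')[115:255,180:360]; cv2.imwrite('pics/iso1z.png',cv2.resize(i,None,fx=4,fy=4,interpolation=cv2.INTER_CUBIC))
E
```

```text
[-0.096  0.288  0.571  1.502 -0.158  1.398  2.   ]
P [ 0.5764 -0.247   0.2502] jaw 86.89 tilt 0.09 j7 2.0 F [ 0.18  0.64 -0.6 ] t 4.05 g 1.002
tool offset [ 0.0092 -0.0035  0.0002] rz -0.11
[273.93752956 200.0713688 ]
```

View pics/iso1z.png

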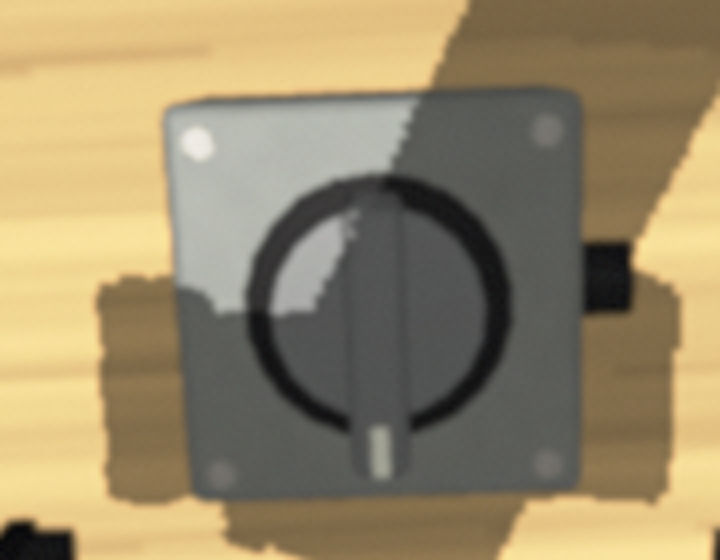

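The wrist crop shows the bar running from (375,185) to (381,478), which is (273.8,161) to (275,234) in the image. The foot ring is centred near (274.5,191), and the predicted bar centre was (274,200).

```bash
python3 - <<'E'
from h import *
d=load('iso1'); f=lambda u,v,z: onz(d,180+u/4,115+v/4,z)
a=f(375,188,.119);b=f(381,478,.119);print(a,b,(a+b)/2,np.linalg.norm(a-b),np.degrees(np.arctan2(*(b-a)[1::-1])))
print('ring',f(379,305,.078))
S=load('scene0');D=load('side0')
# heights by triangulating white end of bar top
print(tri((S,119.5,218),(D,362,257.5),(d,275,234)), tri((S,132.5,196),(D,341,269),(d,273.8,162)))
plan([.567,-.2495,.108],88)
E
```

```text
[ 0.53235318 -0.2481411   0.119     ] [ 0.60036219 -0.25070607  0.119     ] [ 0.56635768 -0.24942359  0.119     ] 0.06805737130324753 -2.1598957728596737
ring [ 0.56663537 -0.24963962  0.078     ]
[ 0.59640689 -0.25094235  0.11958889] [ 0.53631904 -0.24886686  0.11629788]
P [ 0.5764 -0.247   0.2502] jaw 86.89 tilt 0.09 j7 2.0 F [ 0.18  0.64 -0.6 ] t 4.05 g 1.002
tool offset [ 0.0092 -0.0032  0.1422] rz -1.11
```

Request:
carry_out --rows '[{"offset":[0.0097,-0.003,0.02],"rot":[0,0,-1.1],"gripper":1},{"offset":[0,0,0.044],"rot":[0,0,0],"gripper":1},{"offset":[0,0,0.044],"rot":[0,0,0],"gripper":1},{"offset":[0,0,0.044],"rot":[0,0,0],"gripper":1},{"offset":[0,0,0],"rot":[0,0,0],"gripper":1},{"offset":[0,0,0],"rot":[0,0,0],"gripper":1}]'

```text
time: 4.8
position: [0.5672, -0.2514, 0.1004]
tool_rot: [0.057, 3.139, -0.001]
ft_force: [1.3, -0.1, 0.3]
grip_width: 1.002
```

```bash
python3 - <<'E'
from h import *
d=snap('wrist','iso2.png'); plan([.5665,-.2495,.098],88)
snap('side','iso2s.png')
E
```

```text
P [ 0.5676 -0.2519  0.1011] jaw 87.91 tilt 0.22 j7 2.076 F [ 0.56  0.3  -0.22] t 4.85 g 1.003
tool offset [0.0012 0.0024 0.0031] rz -0.09
```

View pics/iso2.png

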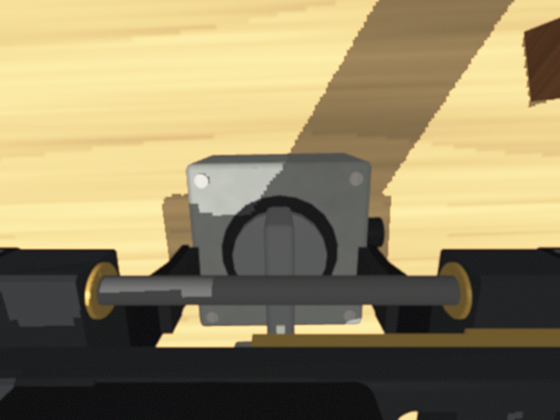

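The bar at (280,255) lies between the open fingers, so I'm closing.

Request:
carry_out --grip_force 20 --rows '[{"offset":[0.001,0.0024,0.003],"rot":[0,0,0],"gripper":1},{"offset":[0,0,0],"rot":[0,0,0],"gripper":0},{"offset":[0,0,0],"rot":[0,0,0],"gripper":0},{"offset":[0,0,0],"rot":[0,0,0],"gripper":0},{"offset":[0,0,0],"rot":[0,0,0],"gripper":0},{"offset":[0,0,0],"rot":[0,0,0],"gripper":0},{"offset":[0,0,0],"rot":[0,0,0],"gripper":0},{"offset":[0,0,0],"rot":[0,0,0],"gripper":0}]'

```text
time: 5.9
position: [0.565, -0.2495, 0.0955]
tool_rot: [0.059, 3.141, 0.0]
ft_force: [0.5, 0.3, -0.3]
grip_width: 0.286
```

Request:
carry_out --rows '[{"offset":[0,0,0],"rot":[0,0,0],"gripper":0},{"offset":[0,0,0],"rot":[0,0,0],"gripper":0},{"offset":[0,0,0],"rot":[0,0,0],"gripper":0}]'

```text
time: 6.28
position: [0.5648, -0.2505, 0.0956]
tool_rot: [0.06, 3.141, -0.002]
ft_force: [-0.1, -3.8, -1.6]
grip_width: 0.16
```

Width 0.16 is 14 mm, so the bar is gripped. Next is the clockwise turn (+z about the tool).

Request:
carry_out --rows '[{"offset":[0.0005,-0.0005,0],"rot":[0,0,10],"gripper":0},{"offset":[0,0,0],"rot":[0,0,10],"gripper":0},{"offset":[0,0,0],"rot":[0,0,10],"gripper":0},{"offset":[0,0,0],"rot":[0,0,10],"gripper":0},{"offset":[0,0,0],"rot":[0,0,10],"gripper":0}]'

```text
time: 6.9
position: [0.5665, -0.2474, 0.0956]
tool_rot: [1.385, 2.818, 0.006]
ft_force: [4.4, 2.2, -2.4]
grip_width: 0.162
```

Request:
carry_out --rows '[{"offset":[0,0,0],"rot":[0,0,10],"gripper":0},{"offset":[0,0,0],"rot":[0,0,10],"gripper":0},{"offset":[0,0,0],"rot":[0,0,10],"gripper":0},{"offset":[0,0,0],"rot":[0,0,8],"gripper":0},{"offset":[0,0,0],"rot":[0,0,2],"gripper":0},{"offset":[0,0,0],"rot":[0,0,0],"gripper":0}]'

```text
time: 7.65
position: [0.5691, -0.2464, 0.0956]
tool_rot: [2.255, 2.182, 0.01]
ft_force: [10.0, 2.5, -6.4]
grip_width: 0.161
```

```bash
python3 - <<'E'
from h import *
plan([.5665,-.2495,.098],-2); print(pose()[2]['torque'])
E
```

```text
P [ 0.5691 -0.2464  0.0956] jaw -1.89 tilt 0.41 j7 0.623 F [ 9.95  2.46 -6.42] t 7.65 g 0.161
tool offset [-0.0031 -0.0025 -0.0024] rz 0.11
[ 0.19475609 -1.91281961  0.32154852]
```

Request:
carry_out --rows '[{"offset":[0,0,0],"rot":[0,0,1],"gripper":0},{"offset":[0,0,0],"rot":[0,0,0],"gripper":0},{"offset":[0,0,0],"rot":[0,0,0],"gripper":0.7},{"offset":[0,0,0],"rot":[0,0,0],"gripper":0.7},{"offset":[0,0,0],"rot":[0,0,0],"gripper":0.7},{"offset":[0,0,0],"rot":[0,0,0],"gripper":0.7},{"offset":[0,0,-0.04],"rot":[0,0,0],"gripper":0.7},{"offset":[0,0,-0.055],"rot":[0,0,0],"gripper":0.7},{"offset":[0,0,-0.055],"rot":[0,0,0],"gripper":0.7},{"offset":[0,0,0],"rot":[0,0,0],"gripper":0.7}]'

```text
time: 8.9
position: [0.5663, -0.252, 0.2505]
tool_rot: [2.277, 2.154, 0.007]
ft_force: [0.4, -0.3, -0.4]
grip_width: 0.696
```

```bash
python3 - <<'E'
from h import *
snap('wrist','iso3.png');plan([.43,.04,.25],None); print(pose()[2]['joint_positions'])
i=np.hstack([cv2.imread('pics/iso3.png')]); cv2.imwrite('pics/iso3b.png',i)
E
```

```text
P [ 0.5651 -0.2509  0.2476] jaw -3.17 tilt 0.23 j7 0.529 F [-0.73  0.97 -0.96] t 8.95 g 0.7
tool offset [ 0.283  -0.151  -0.0031] rz 0
[-0.35014573  0.32868315  0.9152476   1.5414206  -0.26424607  1.39743769
  0.52863791]
```

View pics/iso3.png

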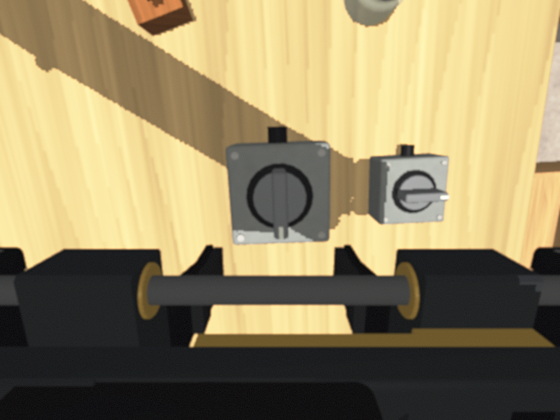

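The large isolator's bar now lies along the image vertical, with the mark at (280,232). The camera turned 90° with the tool, so the handle is on. Next, the key block.

Request:
carry_out --rows '[{"offset":[0.033,-0.0162,0],"rot":[0,0,0],"gripper":0.7},{"offset":[0.033,-0.0162,0],"rot":[0,0,0],"gripper":0.7},{"offset":[0.033,-0.0162,0],"rot":[0,0,0],"gripper":0.7},{"offset":[0.033,-0.0162,0],"rot":[0,0,0],"gripper":0.7},{"offset":[0.033,-0.0162,0],"rot":[0,0,0],"gripper":0.7},{"offset":[0.033,-0.0162,0],"rot":[0,0,0],"gripper":0.7},{"offset":[0.033,-0.0162,0],"rot":[0,0,0],"gripper":0.7},{"offset":[0.033,-0.0162,0],"rot":[0,0,-9],"gripper":0.7},{"offset":[0,0,0],"rot":[0,0,-9],"gripper":0.7},{"offset":[0,0,0],"rot":[0,0,0],"gripper":0.7}]'

```text
time: 10.2
position: [0.4485, 0.021, 0.2442]
tool_rot: [-1.915, -2.488, 0.003]
ft_force: [0.3, 0.5, 0.3]
grip_width: 0.698
```

```bash
python3 - <<'E'
from h import *
snap('wrist','key1.png');plan([.43,.04,.25],15); print(pose()[2]['joint_positions'])
snap('scene','scene1.png');snap('side','side1.png')
E
```

```text
P [0.4488 0.0206 0.2444] jaw 14.69 tilt 0.11 j7 0.042 F [ 0.4   0.14 -1.39] t 10.25 g 0.701
tool offset [ 0.0236 -0.0132 -0.0055] rz -0.31
[-0.86472778 -0.18438242  0.68277824  1.91800315  0.11853632  1.37062684
  0.04222326]
```

View pics/key1.png

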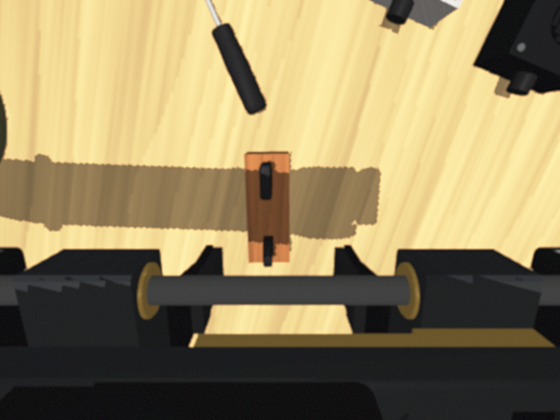

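```bash
python3 - <<'E'
from h import *
i=cv2.imread('pics/key1.png')[145:270,235:305]; i=cv2.convertScaleAbs(i,alpha=1.5,beta=20)
a=cv2.resize(i,None,fx=4.8,fy=4.8,interpolation=cv2.INTER_CUBIC)
j=cv2.imread('pics/kb1.png')[80:200,135:275]; j=cv2.convertScaleAbs(j,alpha=1.5,beta=20)
b=cv2.resize(j,None,fx=3,fy=3,interpolation=cv2.INTER_CUBIC); b=cv2.copyMakeBorder(b,0,600-b.shape[0],0,0,cv2.BORDER_CONSTANT)
cv2.imwrite('pics/key1z.png',np.hstack([a,b]))
for n in('key1','kb1'):
    g=cv2.imread('pics/'+n+'.png').max(2); y0,y1,x0,x1=(145,270,240,300) if n=='key1' else (80,200,140,270)
    m=(g[y0:y1,x0:x1]<55).astype('uint8'); k,l,st,c=cv2.connectedComponentsWithStats(m)
    for q in range(1,k):
        if st[q,4]>40: print(n,st[q],c[q]+[x0,y0])
E
```

```text
key1 [ 20  18  12  37 370] [265.69459459 182.27027027]
key1 [ 24  91   9  29 237] [267.76793249 249.17299578]
kb1 [ 69  24  35  29 539] [226.51948052 118.50278293]
kb1 [ 14  75  30  20 328] [168.64634146 164.46341463]
```

View pics/key1z.png

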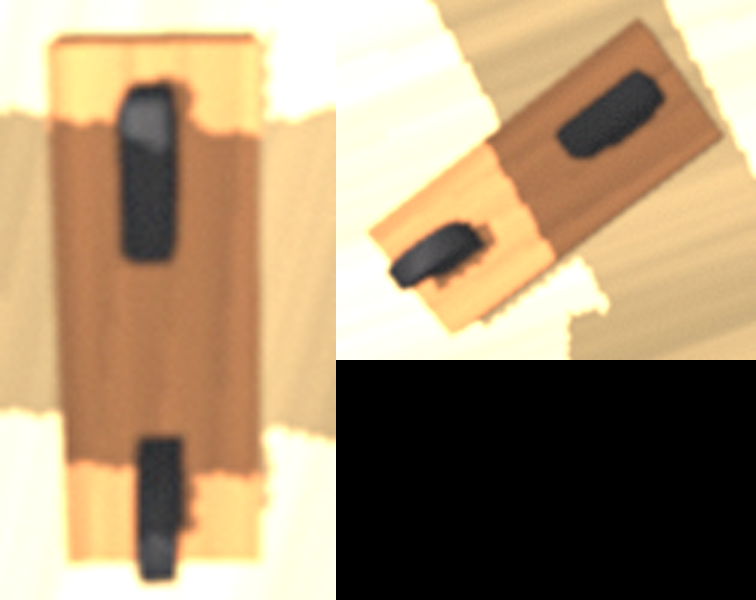

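```bash
python3 - <<'E'
from h import *
A=load('key1');B=load('kb1');S=load('scene1');D=load('side1');S0=load('scene0')
print('tri2',tri((A,265.8,181.6),(B,226.4,118.2)))
print('onz .088',onz(A,265.8,181.6,.088),onz(B,226.4,118.2,.088))
print('scene/side top',onz(S0,294,184,.088))
f=lambda u,v,z: onz(A,235+u/4.8,145+v/4.8,z)
# block corners top z .042
for p in ((52,40),(255,37),(262,560),(68,560)): print(f(*p,.042))
# head edges
a=f(120,174,.088);b=f(176,174,.088);print('thick',np.linalg.norm(a-b))
a=f(150,88,.088);b=f(149,262,.088);print('dir',np.degrees(np.arctan2(*(a-b)[1::-1])),np.linalg.norm(a-b))
c1=f(52,40,.042);c2=f(68,560,.042);d1=f(255,37,.042);d2=f(262,560,.042)
print('blockdir',np.degrees(np.arctan2(*(c1-c2)[1::-1])),np.degrees(np.arctan2(*(d1-d2)[1::-1])))
E
```

```text
tri2 [0.43046488 0.03865252 0.08452967]
onz .088 [0.43032576 0.03886997 0.088     ] [0.43089216 0.03948809 0.088     ]
scene/side top [0.43143493 0.03832366 0.088     ]
[0.40127605 0.05602179 0.042     ]
[0.4463195  0.06865957 0.042     ]
[ 0.48236341 -0.05633174  0.042     ]
[ 0.43496114 -0.06894307  0.042     ]
thick 0.01150135736753813
dir 103.93424993345732 0.036017094888296096
blockdir 105.08588819512207 106.08604863021809
```

```bash
python3 - <<'E'
from h import *
plan([.4305,.039,.061],15)
E
```

```text
P [0.4492 0.0202 0.2449] jaw 14.67 tilt 0.07 j7 0.043 F [-0.72 -0.69 -0.12] t 10.35 g 0.705
tool offset [ 0.023  -0.0131  0.1839] rz -0.33
```

Request:
carry_out --rows '[{"offset":[0,0,0.03],"rot":[0,0,-0.3],"gripper":0.7},{"offset":[0.0115,-0.0066,0.03],"rot":[0,0,0],"gripper":0.7},{"offset":[0.0115,-0.0066,0.02],"rot":[0,0,0],"gripper":0.7},{"offset":[0,0,0],"rot":[0,0,0],"gripper":0.7},{"offset":[0,0,0],"rot":[0,0,0],"gripper":0.7}]'

```text
time: 10.98
position: [0.4317, 0.0389, 0.1664]
tool_rot: [1.91, 2.493, 0.001]
ft_force: [0.5, 0.3, 0.2]
grip_width: 0.697
```

```bash
python3 - <<'E'
from h import *
plan([.4305,.039,.061],15); print(pose()[2]['joint_positions'])
d=snap('wrist','key2.png'); print(proj(d,[.4305,.039,.088]))
E
```

```text
P [0.4317 0.0389 0.1664] jaw 15.06 tilt 0.08 j7 0.016 F [0.45 0.29 0.21] t 10.97 g 0.697
tool offset [ 0.0005 -0.0013  0.1054] rz 0.06
[-0.87647833 -0.16058305  0.67462093  2.06350424  0.10741254  1.20440416
  0.01624972]
[277.06636948 225.85696172]
```

View pics/key2.png

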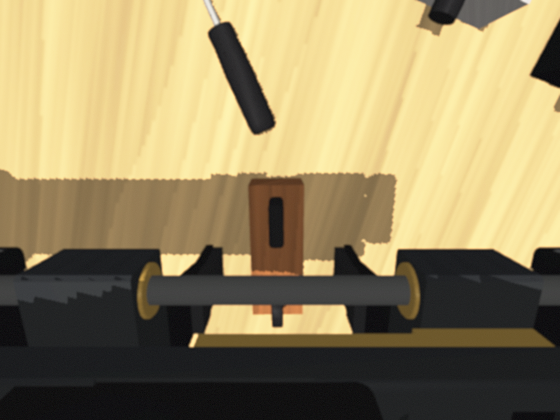

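```bash
python3 - <<'E'
from h import *
d=load('key2')
i=d['img'].max(2)[185:262,258:298]; m=(i<55).astype('uint8'); k,l,st,c=cv2.connectedComponentsWithStats(m)
for q in range(1,k):
  if st[q,4]>40: print(st[q],c[q]+[258,185]); u,v=c[q]+[258,185]; print(onz(d,u,v,.088)); ys,xs=np.where(l==q); print(np.polyfit(ys,xs,1)); print(onz(d,u,st[q,1]+185,.088),onz(d,u,st[q,1]+185+st[q,3],.088))
j=cv2.convertScaleAbs(cv2.cvtColor(d['img'],cv2.COLOR_RGB2BGR)[170:270,235:315],alpha=2,beta=20);cv2.imwrite('pics/k2z.png',cv2.resize(j,None,fx=6,fy=6,interpolation=cv2.INTER_CUBIC))
E
```

```text
[ 11  12  14  51 673] [275.61812779 221.87667162]
[0.42860646 0.04178674 0.088     ]
[6.32410599e-03 1.73849158e+01]
[0.42360063 0.06053553 0.088     ] [0.43410086 0.02120811 0.088     ]
```

View pics/k2z.png

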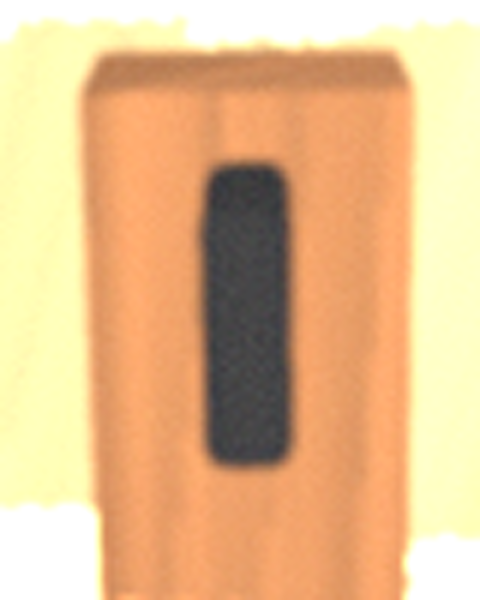

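The head is at (276,222), and the blob includes some of its near side. Correcting for that gives (0.430, 0.039), consistent with before, so I'm descending.

Request:
carry_out --grip_force 40 --rows '[{"offset":[0.0003,-0.0015,0.03],"rot":[0,0,0],"gripper":0.7},{"offset":[0,0,0.03],"rot":[0,0,0],"gripper":0.7},{"offset":[0,0,0.03],"rot":[0,0,0],"gripper":0.7},{"offset":[0,0,0.015],"rot":[0,0,0],"gripper":0.7},{"offset":[0,0,0],"rot":[0,0,0],"gripper":0.7},{"offset":[0,0,0],"rot":[0,0,0],"gripper":0.7}]'

```text
time: 11.78
position: [0.4304, 0.0395, 0.0617]
tool_rot: [1.909, 2.494, 0.003]
ft_force: [0.2, -0.3, -0.5]
grip_width: 0.701
```

```bash
python3 - <<'E'
from h import *
plan([.4303,.039,.061],15); print(pose()[2]['joint_positions'])
E
```

```text
P [0.4304 0.0395 0.0617] jaw 15.15 tilt 0.12 j7 0.123 F [ 0.2  -0.25 -0.46] t 11.78 g 0.701
tool offset [-0.0005 -0.0002  0.0007] rz 0.15
[-8.74666182e-01  1.77531428e-03  7.31713190e-01  2.18187182e+00
 -1.90882928e-03  9.56386203e-01  1.22532256e-01]
```

Request:
carry_out --grip_force 40 --rows '[{"offset":[0,0,0],"rot":[0,0,0],"gripper":0},{"offset":[0,0,0],"rot":[0,0,0],"gripper":0},{"offset":[0,0,0],"rot":[0,0,0],"gripper":0},{"offset":[0,0,0],"rot":[0,0,0],"gripper":0},{"offset":[0,0,0],"rot":[0,0,0],"gripper":0},{"offset":[0,0,0],"rot":[0,0,0],"gripper":0},{"offset":[0,0,0],"rot":[0,0,0],"gripper":0},{"offset":[0,0,0],"rot":[0,0,0],"gripper":0},{"offset":[0,0,0],"rot":[0,0,0],"gripper":0}]'

```text
time: 12.9
position: [0.4293, 0.0394, 0.0606]
tool_rot: [1.909, 2.495, 0.0]
ft_force: [0.5, -0.3, 0.7]
grip_width: 0.137
```

```bash
python3 - <<'E'
from h import *
plan([.4303,.039,.061],15)
E
```

```text
P [0.4293 0.0394 0.0606] jaw 15.17 tilt 0.01 j7 0.123 F [ 0.47 -0.25  0.69] t 12.9 g 0.137
tool offset [-0.0006  0.0009 -0.0004] rz 0.17
```

Gripped at 0.137, which is 12 mm. Lifting.

Request:
carry_out --rows '[{"offset":[0,0,-0.015],"rot":[0,0,0],"gripper":0},{"offset":[0,0,-0.025],"rot":[0,0,0],"gripper":0},{"offset":[0,0,-0.035],"rot":[0,0,0],"gripper":0},{"offset":[0,0,-0.035],"rot":[0,0,0],"gripper":0},{"offset":[0,0,0],"rot":[0,0,0],"gripper":0}]'

```text
time: 13.52
position: [0.4311, 0.0396, 0.1739]
tool_rot: [1.908, 2.493, 0.009]
ft_force: [0.2, -0.1, -1.2]
grip_width: 0.136
```

```bash
python3 - <<'E'
from h import *
P=pose()[0]; plan([.5244,.2905,.17],83); print(pose()[2]['joint_positions'])
E
```

```text
P [0.4311 0.0396 0.1739] jaw 15.15 tilt 0.35 j7 0.007 F [ 0.16 -0.11 -1.21] t 13.53 g 0.136
tool offset [0.2178 0.1556 0.0051] rz -67.85
[-0.88906494 -0.17720597  0.67910167  2.05791547  0.11649697  1.21843674
  0.00698121]
```

Request:
carry_out --rows '[{"offset":[0.0311,0.0222,0],"rot":[0,0,0],"gripper":0},{"offset":[0.0311,0.0222,0],"rot":[0,0,0],"gripper":0},{"offset":[0.0311,0.0222,0],"rot":[0,0,0],"gripper":0},{"offset":[0.0311,0.0222,0],"rot":[0,0,0],"gripper":0},{"offset":[0.0311,0.0222,0],"rot":[0,0,0],"gripper":0},{"offset":[0.0311,0.0222,0],"rot":[0,0,0],"gripper":0},{"offset":[0.0311,0.0222,0],"rot":[0,0,0],"gripper":0}]'

```text
time: 14.4
position: [0.522, 0.2908, 0.1697]
tool_rot: [-1.909, -2.495, 0.003]
ft_force: [0.7, 0.3, -0.2]
grip_width: 0.131
```

Request:
carry_out --rows '[{"offset":[0,0,0],"rot":[0,0,-9.7],"gripper":0},{"offset":[0,0,0],"rot":[0,0,-9.7],"gripper":0},{"offset":[0,0,0],"rot":[0,0,-9.7],"gripper":0},{"offset":[0,0,0],"rot":[0,0,-9.7],"gripper":0},{"offset":[0,0,0],"rot":[0,0,-9.7],"gripper":0},{"offset":[0,0,0],"rot":[0,0,-9.7],"gripper":0},{"offset":[0,0,0],"rot":[0,0,-9.7],"gripper":0},{"offset":[0,0,0],"rot":[0,0,0],"gripper":0},{"offset":[0,0,0],"rot":[0,0,0],"gripper":0}]'

```text
time: 15.52
position: [0.522, 0.2898, 0.1702]
tool_rot: [-0.195, -3.135, 0.001]
ft_force: [1.0, -0.7, -0.5]
grip_width: 0.137
```

```bash
python3 - <<'E'
from h import *
plan([.5244,.2905,.17],83); print(pose()[2]['joint_positions'])
snap('wrist','h1w.png');A=snap('scene','h1s.png');B=snap('side','h1d.png')
def crop(f,x,y,w,h):
    i=cv2.imread('pics/'+f+'.png')[y:y+h,x:x+w]; i=cv2.convertScaleAbs(i,alpha=1.5,beta=20); return cv2.resize(i,(400,400),interpolation=cv2.INTER_CUBIC)
print(proj(A,[.5244,.29,.121]),proj(B,[.5244,.29,.121]))
cv2.imwrite('pics/h1z.png',np.hstack([crop('h1s',365,170,110,110),crop('h1d',155,85,110,110)]))
E
```

```text
P [0.522  0.2898 0.1702] jaw 82.89 tilt 0.05 j7 0.981 F [ 1.   -0.67 -0.5 ] t 15.53 g 0.137
tool offset [-0.0023  0.0009  0.0002] rz -0.11
[-0.90041225  0.25420835  0.41022804  1.68145911 -0.1064765   1.22895498
  0.98064539]
[431.94076137 225.94545772] [203.9360076  148.54628987]
```

View pics/h1z.png

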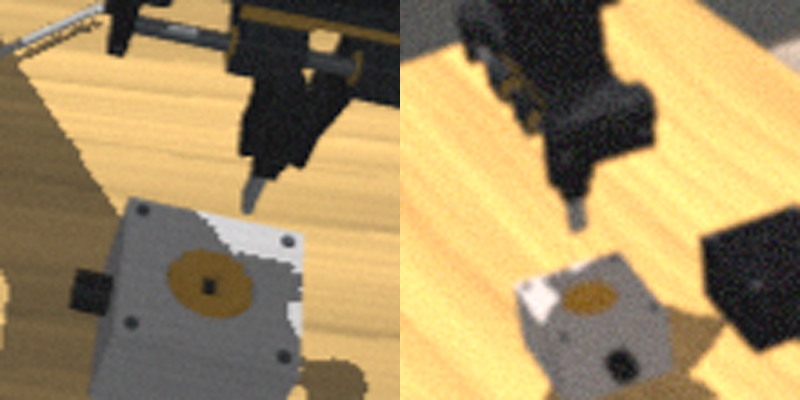

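View pics/h1w.png

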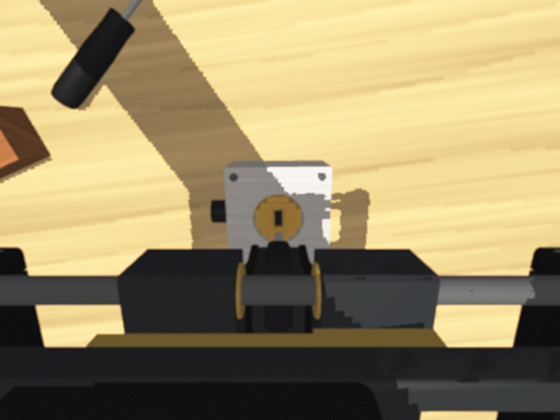

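The wrist view shows the keyway at (278,216), and the blade tip just above it in line at (278,237). The tip also shows in the scene view at about (432.7,228) and in the side view at (203.7,148).

```bash
python3 - <<'E'
from h import *
W=load('h1w');A=load('h1s');B=load('h1d');W0=load('sw1')
print('tip',tri((A,432.7,228.3),(B,203.7,148.2)))
i=cv2.imread('pics/h1w.png')[185:265,240:320]; i=cv2.convertScaleAbs(i,alpha=1.5,beta=10); cv2.imwrite('pics/h1wz.png',cv2.resize(i,None,fx=7.4,fy=7.4,interpolation=cv2.INTER_CUBIC))
def brass(d,lo=(12,100,80)):
    h=cv2.cvtColor(d['img'],cv2.COLOR_RGB2HSV); return h
E
```

```text
tip [0.52623177 0.29288646 0.11865414]
```

View pics/h1wz.png

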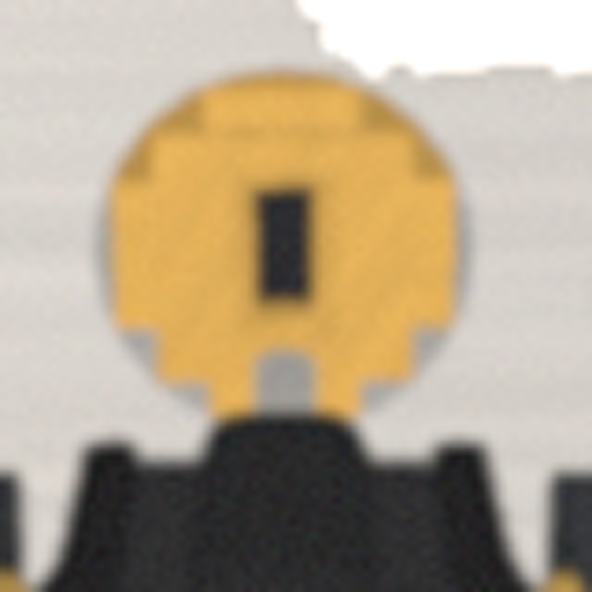

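```bash
python3 - <<'E'
from h import *
from scipy.optimize import least_squares
W=load('h1w'); f=lambda u,v,z=.062: onz(W,240+u/7.4,185+v/7.4,z)
pts=np.array([f(*p) for p in ((285,70),(210,90),(160,125),(365,92),(415,127),(453,180),(115,180),(100,243),(470,243),(110,310),(460,310))])
r=least_squares(lambda q:np.hypot(pts[:,0]-q[0],pts[:,1]-q[1])-q[2],[.524,.29,.02]);print('disk',r.x,r.fun.round(4))
P,R,s=pose(); print(P)
print('slot',f(284,188),f(284,302),f(284,245))
t=f(285,352,.121);print('tip front edge',t, R.T@(t-P))
print('disk in tool',R.T@(np.r_[r.x[:2],.062]-P))
k=np.degrees; a=f(261,195);b=f(261,298);c=f(310,195);e=f(310,298)
for x,y in((a,b),(c,e)):print('slot edge dir',k(np.arctan2(*(y-x)[1::-1])))
x=f(257,355,.121);y=f(257,400,.121);print('blade',k(np.arctan2(*(y-x)[1::-1])))
E
```

```text
disk [0.52495335 0.29010975 0.02148651] [ 0.0005 -0.0001 -0.0004 -0.     -0.0001 -0.0001  0.0001  0.      0.
  0.      0.    ]
[0.52221844 0.29007351 0.17047258]
slot [0.51689835 0.29100277 0.062     ] [0.53054143 0.28930426 0.062     ] [0.52367488 0.29015911 0.062     ]
tip front edge [0.51727496 0.29110395 0.121     ] [0.00502751 0.00042726 0.049473  ]
disk in tool [-0.00272062  0.00038956  0.10847224]
slot edge dir -7.243432422406522
slot edge dir -6.930597638903236
blade -7.26897094064488
```

The offsets agree: blade and keyway are parallel at about −7.1°, aligned sideways, with about 0.7 mm to correct along tool −x. Descending to the mouth.

Request:
carry_out --rows '[{"offset":[-0.0007,0,0.02],"rot":[0,0,0],"gripper":0},{"offset":[0,0,0.02],"rot":[0,0,0],"gripper":0},{"offset":[0,0,0.013],"rot":[0,0,0],"gripper":0},{"offset":[0,0,0],"rot":[0,0,0],"gripper":0},{"offset":[0,0,0],"rot":[0,0,0],"gripper":0}]'

```text
time: 16.3
position: [0.5234, 0.2902, 0.118]
tool_rot: [0.19, 3.135, 0.001]
ft_force: [0.2, 0.8, 0.4]
grip_width: 0.131
```

```bash
python3 - <<'E'
from h import *
plan([.5244,.2905,.111],83)
W=snap('wrist','h2w.png');A=snap('scene','h2s.png');B=snap('side','h2d.png')
def crop(f,x,y,w,h,s=400):
    i=cv2.imread('pics/'+f+'.png')[y:y+h,x:x+w]; i=cv2.convertScaleAbs(i,alpha=1.7,beta=20); return cv2.resize(i,(s,s),interpolation=cv2.INTER_CUBIC)
cv2.imwrite('pics/h2z.png',np.hstack([crop('h2s',395,210,60,60,266),crop('h2d',175,130,60,60,266),crop('h2w',240,190,80,80,266)]))
E
```

```text
P [0.5234 0.2902 0.118 ] jaw 83.05 tilt 0.05 j7 1.001 F [0.19 0.82 0.38] t 16.3 g 0.131
tool offset [-0.001   0.0004  0.007 ] rz 0.05
```

View pics/h2z.png

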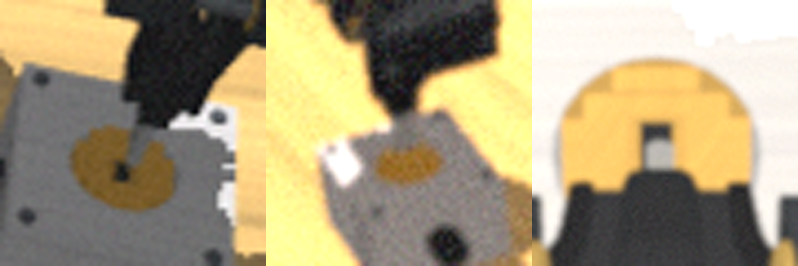

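```bash
python3 - <<'E'
from h import *
A=load('h2s');W=load('h2w');P,R,s=pose()
c=np.array([.525,.2901,.062]);q=lambda p:(proj(A,p)-[395,210])*266/60
ex=np.array([.9925,-.122,0]); 
for z in(.062,.069): print(z,[q([*(c+k*ex)[:2],z]).round(0) for k in(-.007,0,.007)])
g=lambda p:(proj(W,p)-[240,190])*266/80
print([g([*(c-k*ex)[:2],.062]).round(0) for k in(.008,0,-.008)],[g([*(c-k*ex)[:2],.069]).round(0) for k in(.007,0,-.007)])
i=cv2.imread('pics/h2s.png')[225:265,410:450];i=cv2.convertScaleAbs(i,alpha=2.2,beta=30);j=cv2.imread('pics/h2w.png')[215:255,260:300]
cv2.imwrite('pics/h2y.png',np.hstack([cv2.resize(x,(400,400),interpolation=cv2.INTER_CUBIC) for x in(i,j)]))
E
```

```text
0.062 [array([125., 148.]), array([124., 161.]), array([123., 174.])]
0.069 [array([130., 138.]), array([129., 151.]), array([128., 164.])]
[array([125., 124.]), array([125., 160.]), array([125., 196.])] [array([125., 139.]), array([125., 172.]), array([125., 204.])]
```

View pics/h2y.png

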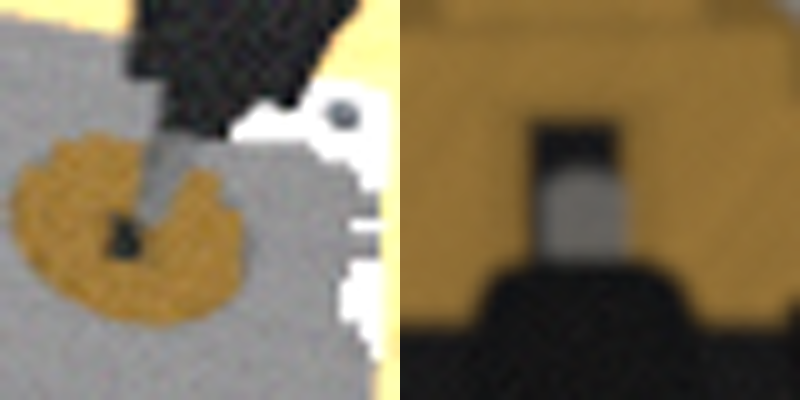

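The blade sits about 0.6 mm to tool +y of the slot, so I'll correct that and enter, watching the force.

Request:
carry_out --rows '[{"offset":[0,-0.0006,0.004],"rot":[0,0,0],"gripper":0},{"offset":[0,0,0.003],"rot":[0,0,0],"gripper":0},{"offset":[0,0,0.003],"rot":[0,0,0],"gripper":0},{"offset":[0,0,0.002],"rot":[0,0,0],"gripper":0},{"offset":[0,0,0],"rot":[0,0,0],"gripper":0}]'

```text
time: 17.08
position: [0.5228, 0.2894, 0.1053]
tool_rot: [-0.19, -3.136, 0.0]
ft_force: [0.3, 0.3, -0.2]
grip_width: 0.139
```

Request:
carry_out --rows '[{"offset":[0,0,0.002],"rot":[0,0,0],"gripper":0},{"offset":[0,0,0.002],"rot":[0,0,0],"gripper":0},{"offset":[0,0,0],"rot":[0,0,0],"gripper":0}]'

```text
time: 17.45
position: [0.5229, 0.2892, 0.1014]
tool_rot: [-0.19, -3.136, 0.001]
ft_force: [-0.6, -0.3, -0.4]
grip_width: 0.137
```

Request:
carry_out --rows '[{"offset":[0,0,0.002],"rot":[0,0,0],"gripper":0},{"offset":[0,0,0.002],"rot":[0,0,0],"gripper":0},{"offset":[0,0,0],"rot":[0,0,0],"gripper":0}]'

```text
time: 17.82
position: [0.5229, 0.2888, 0.0971]
tool_rot: [-0.191, -3.136, 0.001]
ft_force: [0.1, -2.5, -1.3]
grip_width: 0.138
```

Request:
carry_out --rows '[{"offset":[0,0,0.001],"rot":[0,0,0],"gripper":0},{"offset":[0,0,0.001],"rot":[0,0,0],"gripper":0},{"offset":[0,0,0],"rot":[0,0,0],"gripper":0}]'

```text
time: 18.2
position: [0.5231, 0.289, 0.0961]
tool_rot: [0.191, 3.136, -0.001]
ft_force: [-1.7, -3.5, 4.8]
grip_width: 0.136
```

Request:
carry_out --rows '[{"offset":[0,0,0.001],"rot":[0,0,0],"gripper":0},{"offset":[0,0,0.001],"rot":[0,0,0],"gripper":0},{"offset":[0,0,0],"rot":[0,0,0],"gripper":0}]'

```text
time: 18.58
position: [0.5234, 0.2891, 0.0957]
tool_rot: [0.191, 3.135, 0.001]
ft_force: [-3.4, -4.8, 13.5]
grip_width: 0.134
```

The blade stopped dead at about 14 mm with 13.5 N. Easing off, then turning clockwise.

Request:
carry_out --rows '[{"offset":[0.0005,-0.0007,-0.0015],"rot":[0,0,0],"gripper":0},{"offset":[0,0,-0.0015],"rot":[0,0,0],"gripper":0},{"offset":[0,0,0],"rot":[0,0,0],"gripper":0}]'

```text
time: 18.95
position: [0.5225, 0.2889, 0.0965]
tool_rot: [0.19, 3.135, 0.0]
ft_force: [0.7, -2.6, 1.6]
grip_width: 0.134
```

Request:
carry_out --rows '[{"offset":[0,0,0],"rot":[0,0,6],"gripper":0},{"offset":[0,0,0],"rot":[0,0,6],"gripper":0},{"offset":[0,0,0],"rot":[0,0,6],"gripper":0},{"offset":[0,0,0],"rot":[0,0,6],"gripper":0},{"offset":[0,0,0],"rot":[0,0,0],"gripper":0},{"offset":[0,0,0],"rot":[0,0,0],"gripper":0}]'

```text
time: 19.7
position: [0.5227, 0.2902, 0.0965]
tool_rot: [0.834, 3.028, 0.004]
ft_force: [3.0, 1.7, -2.9]
grip_width: 0.135
```

```bash
python3 - <<'E'
from h import *
plan([.5244,.2905,.097],59); print(pose()[2]['torque'])
snap('wrist','h3w.png')
i=cv2.imread('pics/h3w.png')[160:270,220:340];cv2.imwrite('pics/h3z.png',cv2.resize(i,None,fx=5,fy=5,interpolation=cv2.INTER_CUBIC))
E
```

```text
P [0.5227 0.2902 0.0965] jaw 59.2 tilt 0.14 j7 0.612 F [ 2.95  1.71 -2.85] t 19.7 g 0.135
tool offset [-0.0013  0.0011 -0.0005] rz 0.2
[ 0.64150404 -0.83435621  0.06398231]
```

View pics/h3z.png

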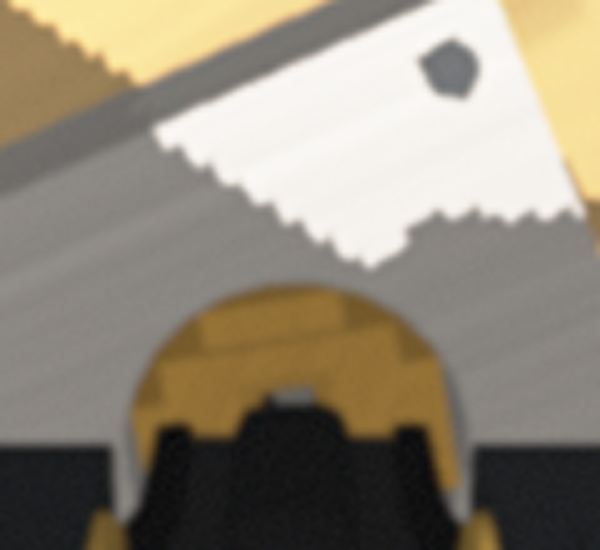

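The plug's flat marks are tilted about 10° from the tool after a 24° turn, so the plug is at about 0.24 rad, within 0.2–0.35. I'll add 2° and push on.

Request:
carry_out --rows '[{"offset":[0,0,0],"rot":[0,0,2],"gripper":0},{"offset":[0,0,0.002],"rot":[0,0,0],"gripper":0},{"offset":[0,0,0.002],"rot":[0,0,0],"gripper":0},{"offset":[0,0,0.002],"rot":[0,0,0],"gripper":0},{"offset":[0,0,0],"rot":[0,0,0],"gripper":0}]'

```text
time: 20.38
position: [0.5228, 0.2903, 0.0919]
tool_rot: [0.889, 3.012, 0.005]
ft_force: [2.1, 2.9, 4.6]
grip_width: 0.133
```

Request:
carry_out --rows '[{"offset":[0,0,0.002],"rot":[0,0,0],"gripper":0},{"offset":[0,0,0.002],"rot":[0,0,0],"gripper":0},{"offset":[0,0,0.002],"rot":[0,0,0],"gripper":0},{"offset":[0,0,0],"rot":[0,0,0],"gripper":0}]'

```text
time: 20.88
position: [0.5231, 0.2903, 0.086]
tool_rot: [0.889, 3.012, 0.005]
ft_force: [1.4, 3.7, 4.6]
grip_width: 0.136
```

Request:
carry_out --rows '[{"offset":[0,0,0.002],"rot":[0,0,0],"gripper":0},{"offset":[0,0,0.002],"rot":[0,0,0],"gripper":0},{"offset":[0,0,0.001],"rot":[0,0,0],"gripper":0},{"offset":[0,0,0],"rot":[0,0,0],"gripper":0}]'

```text
time: 21.38
position: [0.5233, 0.2903, 0.0813]
tool_rot: [0.889, 3.012, 0.006]
ft_force: [1.3, 3.0, 7.7]
grip_width: 0.132
```

Request:
carry_out --rows '[{"offset":[0,0,0.0015],"rot":[0,0,0],"gripper":0},{"offset":[0,0,0.001],"rot":[0,0,0],"gripper":0},{"offset":[0,0,0],"rot":[0,0,0],"gripper":0}]'

```text
time: 21.75
position: [0.5234, 0.2903, 0.0804]
tool_rot: [0.89, 3.012, 0.006]
ft_force: [-1.7, 2.3, 16.9]
grip_width: 0.128
```

```bash
python3 - <<'E'
from h import *
plan([.5244,.2905,.081],57); print(pose()[2]['torque'])
snap('wrist','h4w.png');snap('side','h4d.png');snap('scene','h4s.png')
def crop(f,x,y,w,h,s=400):
    i=cv2.imread('pics/'+f+'.png')[y:y+h,x:x+w]; i=cv2.convertScaleAbs(i,alpha=1.7,beta=20); return cv2.resize(i,(s,s),interpolation=cv2.INTER_CUBIC)
cv2.imwrite('pics/h4z.png',np.hstack([crop('h4s',395,210,60,60,266),crop('h4d',175,130,60,60,266),crop('h4w',240,190,80,80,266)]))
E
```

```text
P [0.5234 0.2903 0.0804] jaw 57.09 tilt 0.24 j7 0.586 F [-1.66  2.31 16.89] t 21.75 g 0.128
tool offset [-0.0007  0.0007 -0.0006] rz 0.09
[0.36249805 0.38462788 0.08907934]
```

View pics/h4z.png

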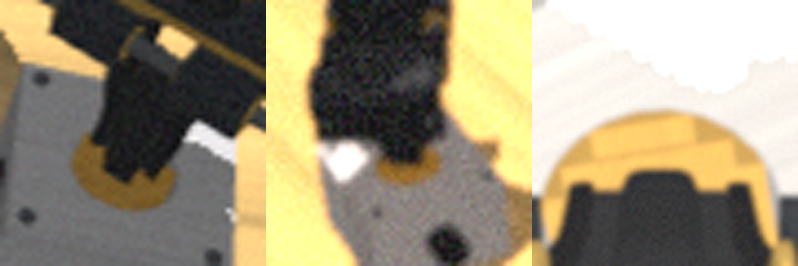

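The shoulder is on the face (dead stop at 17 N, no blade visible), so the key is home. I'm turning clockwise about the plug axis, with a small y shift because the key sits about 1.6 mm off the TCP.

Request:
carry_out --rows '[{"offset":[0,0.0002,-0.0005],"rot":[0,0,8],"gripper":0},{"offset":[0,0.0002,0],"rot":[0,0,8],"gripper":0},{"offset":[0,0.0002,0],"rot":[0,0,8],"gripper":0},{"offset":[0,0.0002,0],"rot":[0,0,8],"gripper":0},{"offset":[0,0,0],"rot":[0,0,0],"gripper":0}]'

```text
time: 22.52
position: [0.5244, 0.2913, 0.0804]
tool_rot: [1.687, 2.65, 0.008]
ft_force: [1.3, 3.0, 12.4]
grip_width: 0.135
```

```bash
python3 - <<'E'
from h import *
plan([.525,.2901,.081],57); print(pose()[2]['torque'],pose()[2]['joint_positions'])
E
```

```text
P [0.5244 0.2913 0.0804] jaw 25.04 tilt 0.29 j7 0.059 F [ 1.31  2.96 12.39] t 22.52 g 0.135
tool offset [-0.0013  0.0001 -0.0006] rz -31.96
[ 0.56674053 -0.10570577  0.05623253] [-1.01677772  0.36333718  0.5614347   1.77325034 -0.22047755  1.06266273
  0.05945996]
```

Forces are small. Continuing to the stop.

Request:
carry_out --rows '[{"offset":[0,0.0002,0],"rot":[0,0,8],"gripper":0},{"offset":[0,0.0002,0],"rot":[0,0,8],"gripper":0},{"offset":[0,0.0002,0],"rot":[0,0,8],"gripper":0},{"offset":[0,0.0002,0],"rot":[0,0,8],"gripper":0},{"offset":[0,0.0002,0],"rot":[0,0,8],"gripper":0},{"offset":[0,0,0],"rot":[0,0,0],"gripper":0},{"offset":[0,0,0],"rot":[0,0,0],"gripper":0}]'

```text
time: 23.4
position: [0.5261, 0.2914, 0.0805]
tool_rot: [-2.49, -1.914, -0.01]
ft_force: [2.1, 3.3, 11.7]
grip_width: 0.136
```

```bash
python3 - <<'E'
from h import *
plan([.525,.2901,.081],-15.6); print(pose()[2]['torque'],pose()[2]['joint_positions'])
snap('wrist','h5w.png');snap('side','h5d.png');snap('scene','h5s.png')
i=cv2.imread('pics/h5w.png')[160:270,220:340];cv2.imwrite('pics/h5z.png',cv2.resize(i,None,fx=5,fy=5,interpolation=cv2.INTER_CUBIC))
E
```

```text
P [0.5261 0.2914 0.0805] jaw -14.9 tilt 0.36 j7 -0.589 F [ 2.12  3.35 11.69] t 23.4 g 0.136
tool offset [-0.0015 -0.0007 -0.0006] rz 0.7
[ 0.66316766 -0.4387691   0.03061333] [-1.11539078  0.39078233  0.68879211  1.77386867 -0.28145116  1.07069204
 -0.58856961]
```

View pics/h5z.png

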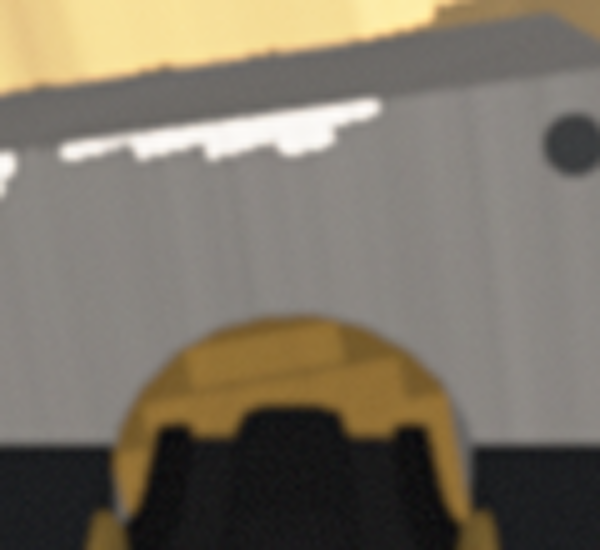

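Nearly at the quarter turn: the plug's marks are about parallel to the box edge. I'll add several degrees to press on the stop.

Request:
carry_out --rows '[{"offset":[0,0,0],"rot":[0,0,3],"gripper":0},{"offset":[0,0,0],"rot":[0,0,2],"gripper":0},{"offset":[0,0,0],"rot":[0,0,0],"gripper":0},{"offset":[0,0,0],"rot":[0,0,0],"gripper":0}]'

```text
time: 24.05
position: [0.5263, 0.2914, 0.0805]
tool_rot: [-2.571, -1.804, -0.01]
ft_force: [2.4, 3.6, 11.4]
grip_width: 0.135
```

```bash
python3 - <<'E'
from h import *
plan([.525,.2901,.081],-15.6); print(pose()[2]['torque'])
W=snap('wrist','h6w.png');snap('scene','h6s.png')
i=cv2.imread('pics/h6w.png')[160:270,220:340];cv2.imwrite('pics/h6z.png',cv2.resize(i,None,fx=5,fy=5,interpolation=cv2.INTER_CUBIC))
E
```

```text
P [0.5263 0.2914 0.0805] jaw -19.87 tilt 0.37 j7 -0.669 F [ 2.35  3.58 11.36] t 24.05 g 0.135
tool offset [-0.0016 -0.0008 -0.0006] rz -4.27
[ 0.62486546 -0.56697912  0.29757327]
```

View pics/h6z.png

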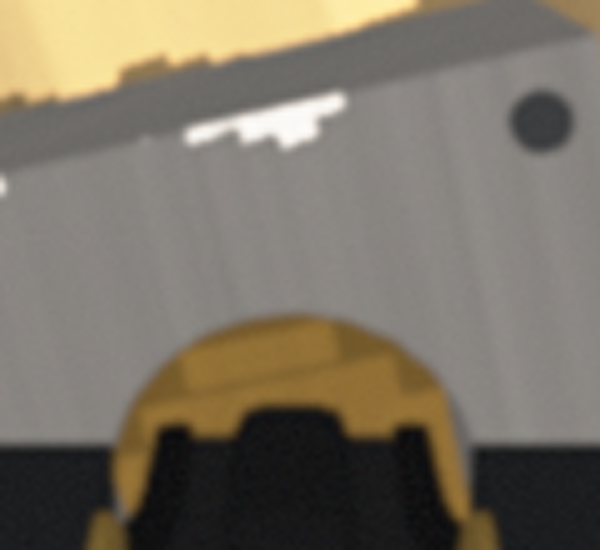

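View pics/h6s.png

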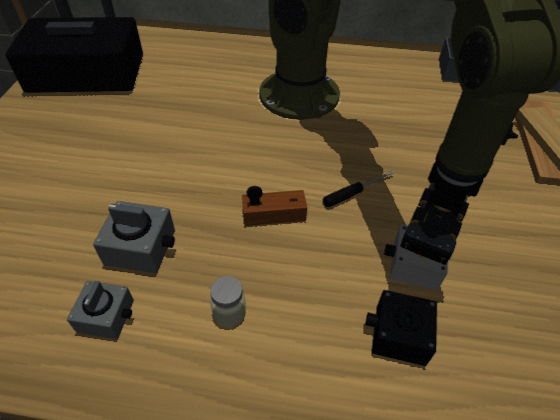

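The z-moment jumped from 0.03 to 0.30 N m, so the key is on the stop. The scene shows the isolator handle on at (128,215), with the round key, jar and screwdriver in place. I'll do a short hold to check it's stable.

Request:
carry_out --rows '[{"offset":[0,0,0],"rot":[0,0,0],"gripper":0},{"offset":[0,0,0],"rot":[0,0,0],"gripper":0},{"offset":[0,0,0],"rot":[0,0,0],"gripper":0},{"offset":[0,0,0],"rot":[0,0,0],"gripper":0},{"offset":[0,0,0],"rot":[0,0,0],"gripper":0},{"offset":[0,0,0],"rot":[0,0,0],"gripper":0}]'

```text
time: 24.9
position: [0.5263, 0.2914, 0.0805]
tool_rot: [-2.571, -1.804, -0.01]
ft_force: [2.7, 2.9, 11.7]
grip_width: 0.136
```

```bash
python3 - <<'E'
from h import *
plan([.525,.2901,.081],-15.6); print(pose()[2]['torque'])
print(workorder.close_job())
E
```

```text
P [0.5263 0.2914 0.0805] jaw -19.87 tilt 0.37 j7 -0.669 F [ 2.71  2.91 11.68] t 24.9 g 0.136
tool offset [-0.0016 -0.0008 -0.0005] rz -4.27
[ 0.66732828 -0.52338213  0.22245023]
the job is handed in; nothing more can be done
None
```

I handed the job in at 24.9 s with every step carried out; the hand-in gives no verdict, so these are my own last checks.

- **Isolator:** I turned the larger isolator's handle 90° clockwise. The wrist and scene pictures afterwards show its bar in the on position.
- **Key insertion:** I took the rectangular-headed key, and its blade stopped dead at about 14 mm with 13.5 N. I eased off and turned it until the plug stood at about 0.24–0.28 rad, then pushed it home. It came to a second dead stop at 17 N with no blade showing.
- **Quarter turn:** I turned the key about 103° in total, which includes its play. At the end the moment jumped from 0.03 to about 0.3 N m, which I took as the stop. It then held at 0.22–0.30 N m, with about 12 N of push and the jaws at about 12 mm on the 12 mm head (40 N grip set).
- **Bystanders:** The last scene picture shows the round-headed key, the jar and the screwdriver where they started.

**Small disagreements:**
- **Depth:** The travel from the pin stop to home read about 15.3 mm, against 16 mm expected.
- **Angle:** The plug's marks looked about 3° off the box edge in the last close-up.
- **Centring:** The TCP stood about 1.5–2 mm off the plug axis, because the key sits slightly off-centre in the jaws.

All three are within the tolerances.

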